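Set up the recipe stand and put the tablet on it

TASK

Set up the folding recipe stand: raise its back panel nearly upright, flip the brass stay up behind it until it leans on its stop, and lower the panel until it is propped on the stay. Then lift the tablet out of its dock and gently set it upright in the middle of the stand, screen outwards, standing squarely on the ledge and leaning back flat on the panel; do not drop or knock it over. Leave the spice box, the two jars and the ramekin where they are.

Things in the scene. Friction and masses are not known exactly. Their poses are not given: they have to be found in the camera images.
- stand: Base frame of the folding beech recipe stand, 250 mm deep (x), 244 mm wide (y), rails 34 mm high; it does not shift. Origin: centre line, on the worktop, 100 mm behind the panel hinge. +x is the reading side; the panel's free edge and the folded stay point to -x, towards the robot. No bottom between its side rails, open at the -x end.
- panel (a joint): Angle (rad) of the slatted back panel: 0 folded flat, 1.57 upright, 1.66 its stop, about 1.09 propped on the raised stay. 0.4 kg, 10 mm thick, 240 mm wide, reaches 158 mm from the hinge; 2 to 3 N lifts it at the bar. The hinge has friction (0.1 N m): left alone the bare panel stays put above 1.0 rad and falls shut lower down; under the tablet it sinks unless propped.
- panel_hinge (a point): Centre of the panel's hinge axis, 40 mm above the worktop, at the underside plane of the panel. Axes turn with the panel: -x up the panel from hinge to free edge, y along the hinge, z out of its upper (reading) face.
- panel_bar (a point): Centre of the round steel lifting bar, 12 mm thick, 200 mm long, that forms the panel's free edge, 152 mm up the panel from the hinge axis, 3.5 mm out from the hinge plane, parallel to the hinge. Between the bar and the next slat is an open gap of 42 mm; on the other side the bar is free. Folded, the bar's centre is 43 mm above the worktop.
- panel_seat (a point): Where the tablet's centre belongs on the panel; axes as panel_hinge. 110 mm up the panel from the hinge, 7 mm out from its face (the face is 10 mm out from the hinge plane). The ledge at the panel's foot is 10 mm thick (its upper side 10 mm up from the hinge), stands 26 mm out from the face, then an upturned nose 6 mm thick, 5 mm high.
- stay (a joint): Angle (rad) of the brass U-shaped stay about its hinge in the base: 0 folded flat, pointing to the stand's -x; 1.57 straight up; 2.11 at its stop, leaning towards the panel. Loose: before upright it falls back, past upright it drops on the stop by its own weight (0.12 kg). When the panel is lowered on it, its crossbar lodges under a cleat on the panel's back, at 2.09 to 2.11.
- stay_bar (a point): Centre of the stay's round brass crossbar, 10 mm thick, 130 mm long along the stand's y, 108 mm from the stay's hinge; its two arms, 8 mm wide, are 110 mm apart. Folded, its centre is 20 mm above the worktop, with nothing beneath it.
- stay_hinge (a point): Centre of the stay's hinge axis, along the stand's y, 20 mm above the worktop, 99 mm behind the panel hinge.
- dock: Beech charging dock, fixed, 80 mm (x) by 180 mm (y), 38 mm high, with a slot 19 mm wide, 152 mm long and 28 mm deep in which the tablet stands. Origin at the centre of its underside.
- tablet_center (a point): Centre of the loose tablet in its blue case: 14 mm thick (x), 140 mm wide (y), 200 mm tall (z), about 0.5 kg. Its +x side is the screen, -x its back; z points to its top edge. In the dock it stands upright, its bottom 10 mm above the worktop, the screen turned roughly to the world's +x.
- tablet_screen (a point): Centre of the tablet's screen face, 7 mm in front of tablet_center.
- spice_box_center (a point): Middle of the round steel spice box with seven cups, 190 mm across, 62 mm high, 30 mm above its underside.
- jar0_center (a point): Middle of an amber glass jar, 72 mm across, 115 mm high.
- jar1_center (a point): Middle of the other amber glass jar, same size.
- ramekin_center (a point): Middle of the white ramekin with a blue lid, 104 mm across, 68 mm high, 28 mm above its underside.
Things that resemble listed ones, but are neither listed nor needed, are in the scene too. Of the things like the part that bears tablet_center, leave any that is pink or white; of the rest the smaller one is meant.

How it is judged:
By the outcome, as a careful person would: the job done as asked, in the order asked, and still so for the second after the job is handed in, with the robot touching nothing.
It also fails if it takes over 72 s, if anything falls off the work surface, if the arm or the gripper's body presses on something with over 40 N, if the wrist force passes 120 N, or if a joint passes its speed limit or range.

ROBOT

A 6-joint arm with a two-finger parallel gripper is mounted at the origin on the work surface. World frame = base frame: x ahead of the robot, y to its left, z up, the work surface at z = 0. Lengths are in mm, angles in rad, forces in N, time in s.
With the tool pointing down it reaches from about 275 to 750 mm from the base axis. Payload 10.2 kg.
Tool frame: the origin (TCP) lies midway between the tips of the shut fingers; the grasp point (between the pads) lies 19 mm behind it; z points along the fingers, y is the line along which they close (so a half turn about z gives the same grasp; the last joint's range is limited). The gripper opens to 85 mm and grips with 20 to 120 N. Pads are 22 mm wide; open, the fingers measure 114 mm over their backs; the gripper's body (76 mm by 85 mm) begins 54 mm behind the grasp point. The pads swing forward as they close: fully open they stand 13 mm farther back than shut.
Start: joints at [0.882, 0.313, 1.498, -0, 1.331, -0.223], TCP at [235.81, 469.068, 231.294] pointing down, gripper open.
Joint ranges: [-2.94, 2.94], [-0.97, 2.17], [0.19, 2.56], [-1.23, 4.37], [0.02, 3.11], [-2.88, 2.88]. Speed limits (rad/s): [2.39, 2.39, 3.01, 3.14, 3.14, 3.14].

INTERFACE

Orientations are given as a unit quaternion [w, x, y, z].
In Python, from rig import ctrl gives the robot as it stands.
- The arm moves only by the tool send_rows, never from a script. Its argument "targets" is a list of rows, each an object with "offset": the shift along the world's x, y, z in cm, a list of three; "spin": the turn about the world's z in rad. A call has 1 to 8 rows; each row is the pose to reach, as a shift and turn from the pose commanded when the call began; what a row does not reach only later rows make up. A row lasts 1/12 s, in which the tool goes at most 41.7 mm and 7.16 degrees, less where a joint would pass 70% of its speed; a pose out of reach is approached as far as the arm can. A call with a gripper value outside its range is refused whole. "grip" is the opening, from 0 (shut) to 1 (fully open), set as the call begins (left out, the last holds). The fingers move at their own pace and stop on an object; "squeeze" is the grip in N (left out, the last holds). Time passes only in rows, so rows that repeat a pose let the fingers close. It gives the time, the measured TCP pose, the force, the opening and the grip force at its end, in the units of the state.
- ctrl.sense(): the state, without advancing time (a new reading comes with each control period).
- ctrl.capture(name): name is "side" or "top" or "wrist"; returns (picture, depth): 400x640x3 uint8, red, green, blue; 400x640 float32, mm along the optical axis (not along the pixel's ray), 0 where there is no reading.
- ctrl.calibration(name): a dict with "fx", "fy", "cx", "cy" (pixels), "view" (4x4, takes a point from world to camera coordinates); the wrist camera has in their place "mount" (4x4, takes a point from camera to tool coordinates, whose origin is the TCP and whose axes are the flange's). Camera axes: x right, y down, z forward; pixel columns grow to the right and rows downward; lengths in mm; the calibration is good to about 2 mm. The wrist camera is an equidistant fisheye: a pixel r from the principal point sees the ray r / f radians off the axis. A picture is of the moment at which its call begins: read the wrist's pose just before it. calibration takes no time and is no camera call.
- ctrl.finish_job(): hands the job in; it is judged then, once.
Trained networks look in the newest picture that a camera, given by its name, has taken for a name from the list of things; names that differ only in an ending like _2 or _b are one class to them, and where a whole thing is asked for, a point or a joint stands for the part that bears it (a point fixed in the world has none). Each returns a list of dicts, best first, with "conf" (0 to 1); they miss things now and then, are a little off and sometimes report something else, mostly with a low value. They report only what shows in the picture. A call takes as long as a camera call. They do not tell look-alikes from the thing itself.
- ctrl.search_frame(camera, query): "box" ([left, top, right, bottom] in pixels, round what is visible of it).
- ctrl.place_of(camera, query): "uv" ([column, row] in pixels: a listed point, or the origin of a listed thing).
The state is a dict: "time_s": time; "joints": joint angles; "dq": joint speeds; "tau": joint torques, N m; "eef_pos": TCP position; "ee_rot": TCP orientation; "force": force on the tool from outside, world axes, zero at the start; "wrist_torque": the same for the moment, N m; "grip_width": opening from 0.0 (shut) to 1.0 (fully open); "grip_force": force on a finger pad.
Only numpy, scipy, OpenCV 4.12 (cv2) and the standard library are available. Lean on these libraries where they do the work, as an engineer would, in place of code of your own. Each camera call takes 0.05 s, during which the arm holds its last target. There are 200 camera calls.

## Working session

There is one attempt and no reset: what is moved stays moved. The work goes in short steps, Python scripts to look and compute and a tool call to move; the robot and the scene stay as the last step left them, time stands still between calls to the robot, and variables do not carry over. Pictures are saved under pics/ and viewed, at most 13 in all, crops included, and the job is handed in when it is done.

Besides the shell and the picture viewer there is one more tool, called by a JSON object that holds its "op" and its "data". send_rows: Moves the arm, as the interface text tells. Its arguments: {"type":"object","properties":{"targets":{"type":"array"},"grip":{"type":"number"},"squeeze":{"type":"number"}},"required":["targets"]}

```bash
mkdir -p pics; ls
python3 - <<'E'
from rig import ctrl
import cv2,numpy as np
np.set_printoptions(precision=3,suppress=True)
s=ctrl.sense();print(s)
for n in("top","side"):
    im,d=ctrl.capture(n); cv2.imwrite(f"pics/{n}0.png",im[:,:,::-1]); np.save(f"pics/{n}0.npy",d)
    c=ctrl.calibration(n);print(n,c["fx"],c["fy"],c["cx"],c["cy"]);print(np.array(c["view"]))
print(np.array(ctrl.calibration("wrist")["mount"]))
a=cv2.imread("pics/top0.png");b=cv2.imread("pics/side0.png")
E
```

```text
pics
{'time_s': 0.0, 'joints': array([ 0.882,  0.313,  1.498,  0.   ,  1.331, -0.223]), 'dq': array([ 0.   , -0.002, -0.   ,  0.   , -0.   ,  0.   ]), 'tau': array([  0.   , -41.226, -25.974,  -0.   ,   0.004,  -0.   ]), 'eef_pos': array([235.653, 468.858, 230.75 ]), 'ee_rot': array([-0.   ,  0.231,  0.973, -0.001]), 'force': array([-0.684, -0.698,  1.295]), 'wrist_torque': array([ 0.006, -0.028, -0.011]), 'grip_force': 0.0, 'grip_width': 1.0004847593771702}
top 368.58316295720846 368.58316295720846 323.5799714152584 196.53762237664637
[[  -0.013   -1.       0.003   10.055]
 [  -0.983    0.013   -0.183  581.489]
 [   0.183   -0.005   -0.983 1156.494]
 [   0.       0.       0.       1.   ]]
side 443.5625477824839 443.5625477824839 316.4944927200923 196.90750917300124
[[   0.826   -0.564   -0.009 -454.321]
 [  -0.425   -0.611   -0.668  276.736]
 [   0.372    0.555   -0.744 1310.055]
 [   0.       0.       0.       1.   ]]
[[  -0.001   -0.958   -0.285   73.726]
 [   1.      -0.001    0.001    0.445]
 [  -0.001   -0.285    0.958 -143.514]
 [   0.       0.       0.       1.   ]]
```

View pics/top0.png

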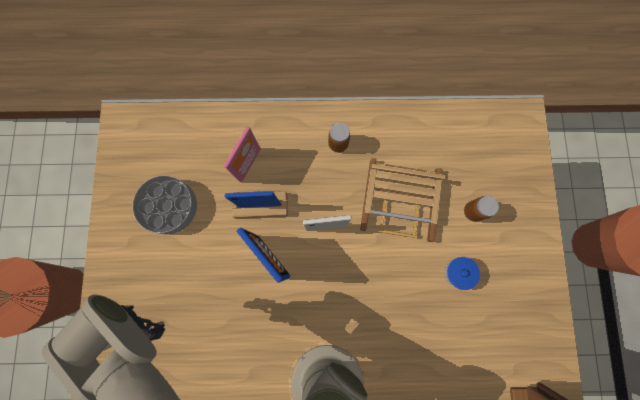

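View pics/side0.png

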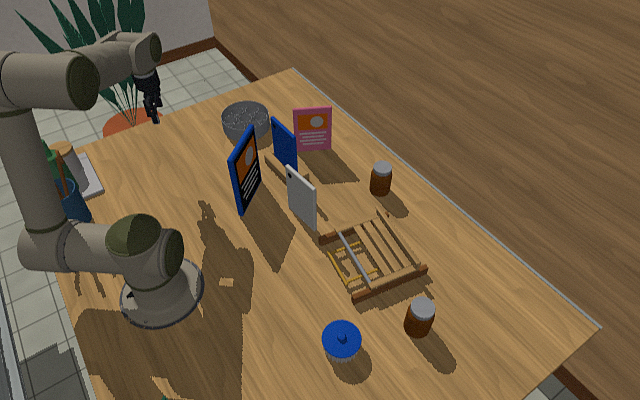

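```bash
cat > h.py <<'E'
from rig import ctrl
import numpy as np,cv2
np.set_printoptions(precision=3,suppress=True)
def world(n,d,u,v,z=None):
    c=ctrl.calibration(n);V=np.array(c["view"])
    r=np.array([(u-c["cx"])/c["fx"],(v-c["cy"])/c["fy"],1.])
    R=V[:3,:3];t=V[:3,3]
    if z is None:
        return R.T@(r*d[int(round(v)),int(round(u))]-t)
    o=-R.T@t;w=R.T@r
    return o+w*(z-o[2])/w[2]
def cloud(n,d):
    c=ctrl.calibration(n);V=np.array(c["view"])
    v,u=np.mgrid[:400,:640]
    P=np.stack([(u-c["cx"])/c["fx"]*d,(v-c["cy"])/c["fy"]*d,d],-1)-V[:3,3]
    return P@V[:3,:3]
def proj(n,p):
    c=ctrl.calibration(n);V=np.array(c["view"]);q=V[:3,:3]@np.array(p)+V[:3,3]
    return c["fx"]*q[0]/q[2]+c["cx"],c["fy"]*q[1]/q[2]+c["cy"]
E
python3 - <<'E'
from h import *
D={n:np.load(f"pics/{n}0.npy") for n in("top","side")}
Z=dict(panel_hinge=40,panel_bar=43,stay_bar=20,stay_hinge=20,stand=0,tablet_center=110,dock=0)
for q in ["panel_hinge","panel_bar","stay_bar","stay_hinge","stand","dock","tablet_center","spice_box_center","jar0_center","ramekin_center"]:
    for n in D:
        for r in ctrl.place_of(n,q)[:3]:
            u,v=r["uv"];print(q,n,round(r["conf"],2),np.round(r["uv"]),world(n,D[n],u,v).round(),world(n,0,u,v,Z[q]).round() if q in Z else "")
E
```

```text
panel_hinge top 0.97 [404. 171.] [ 657. -259.   85.] [ 668. -269.   40.]
panel_hinge side 0.6 [399. 243.] [ 651. -294.   61.] [ 664. -284.   40.]
panel_hinge side 0.32 [244. 122.] [552. 512.  43.] [553. 515.  40.]
panel_bar top 0.61 [397. 232.] [ 465. -240.   22.] [ 463. -235.   43.]
panel_bar side 0.76 [357. 258.] [ 520. -261.   52.] [ 524. -256.   43.]
stay_bar top 0.5 [398. 234.] [ 459. -241.   28.] [ 459. -243.   20.]
stay_bar side 0.54 [338. 267.] [ 462. -241.   26.] [ 465. -238.   20.]
stay_hinge side 0.85 [368. 259.] [ 568. -258.    3.] [ 560. -266.   20.]
stay_hinge side 0.16 [288. 170.] [479.  49. 189.] [562. 201.  20.]
stand top 0.98 [400. 207.] [ 552. -258.    1.] [ 552. -258.    0.]
stand side 0.77 [369. 258.] [ 570. -258.    6.] [ 573. -255.    0.]
dock top 0.76 [264. 203.] [558. 195.  80.] [572. 208.   0.]
dock side 0.86 [285. 171.] [540. 187.  40.] [559. 222.   0.]
tablet_center top 0.94 [324. 223.] [479.   3. 178.] [487.   3. 110.]
tablet_center top 0.86 [244. 156.] [704. 252. 122.] [708. 254. 110.]
tablet_center top 0.71 [265. 257.] [ 360.    9. 1243.] [388. 182. 110.]
tablet_center side 0.9 [286. 150.] [560. 200. 121.] [566. 211. 110.]
tablet_center side 0.75 [246. 171.] [386. 158. 149.] [400. 195. 110.]
tablet_center side 0.72 [335. 269.] [ 460. -230.    2.] [ 418. -285.  110.]
spice_box_center top 0.77 [167. 204.] [573. 537.   4.] 
spice_box_center side 0.95 [245. 123.] [553. 507.  39.] 
jar0_center top 0.69 [478. 207.] [ 530. -478.  112.] 
jar0_center side 0.81 [417. 320.] [ 509. -520.   91.] 
jar0_center side 0.22 [339. 347.] [ 312. -451.   54.] 
ramekin_center top 0.9 [460. 273.] [ 331. -426.   57.] 
ramekin_center top 0.18 [399. 209.] [ 545. -254.   -2.] 
ramekin_center side 0.74 [359. 256.] [ 551. -235.    4.] 
ramekin_center side 0.69 [338. 267.] [ 463. -242.   26.] 
ramekin_center side 0.6 [338. 344.] [ 314. -446.   56.]
```

The top view shows the stand at (402,200), with the bar from (369,211) to (433,221). The small blue tablet is in its dock at (255,200). The larger blue one at (263,255), the white one at (327,222) and the pink one at (243,155) are decoys. Next I'll fit the poses from depth.

Run:
```python
from h import *
for n in("top","side"):
    d=np.load(f"pics/{n}0.npy");im=cv2.imread(f"pics/{n}0.png").astype(int);P=cloud(n,d)
    hsv=cv2.cvtColor(im.astype(np.uint8),cv2.COLOR_BGR2HSV)
    ok=d>0
    box=lambda x0,x1,y0,y1,z0,z1: ok&(P[...,0]>x0)&(P[...,0]<x1)&(P[...,1]>y0)&(P[...,1]<y1)&(P[...,2]>z0)&(P[...,2]<z1)
    def fit(m,name):
        Q=P[m]
        if len(Q)<5: print(name,len(Q));return
        c=Q[:,:2].mean(0);w,V=np.linalg.eigh(np.cov((Q[:,:2]-c).T));a=V[:,1]
        e=(Q[:,:2]-c)@a;print(n,name,len(Q),"c",Q.mean(0),"dir",a,"ext",e.min(),e.max(),"thick",np.sqrt(w[0]),"mid",c+a*(e.min()+e.max())/2, "z",np.percentile(Q[:,2],[2,50,98]))
    fit(box(440,760,-420,-120,15,100),"stand all")
    fit(box(440,600,-420,-120,35,70)&(hsv[...,1]<50),"bar grey")
    fit(box(430,600,-340,-170,8,35)&(hsv[...,1]>170)&(hsv[...,2]>130),"stay brass")
    fit(box(500,640,120,320,150,260),"tablet top")
    fit(box(500,640,120,320,20,45),"dock top")
    m=box(440,760,-420,-120,15,100);Q=P[m][:,:2].astype(np.float32);print("rect",cv2.minAreaRect(Q))
    for nm,b in dict(spice=(450,650,430,640,40,90),big=(330,440,100,260,150,400),white=(430,540,-100,100,150,400)).items(): fit(box(*b),nm)
```

```text
top stand all 3401 c [ 590.027 -259.466   47.358] dir [0.194 0.981] ext -126.6613127952905 122.54785110465453 thick 62.06415936049386 mid [ 589.628 -261.484] z [20.081 48.49  82.994]
top bar grey 205 c [ 515.2   -247.565   47.971] dir [0.172 0.985] ext -97.44540163524915 97.52428442855965 thick 3.199722580691216 mid [ 515.207 -247.526] z [42.581 48.261 52.628]
stay brass 0
top tablet top 409 c [560.301 215.227 195.757] dir [-0.041  0.999] ext -67.2949109510975 69.96104102806187 thick 4.382713540822229 mid [560.246 216.559] z [152.258 206.702 212.64 ]
top dock top 725 c [547.574 205.453  36.358] dir [-0.181  0.983] ext -85.15568650482774 102.83185730422441 thick 18.195061620843237 mid [545.97  214.144] z [24.168 37.027 42.086]
rect ((576.790283203125, -258.83770751953125), (244.4486083984375, 248.60073852539062), 80.30207824707031)
top spice 671 c [559.302 536.278  49.659] dir [0.242 0.97 ] ext -101.16962674631426 90.2626832950828 thick 49.23989937582538 mid [557.981 530.987] z [40.165 46.715 64.359]
top big 588 c [384.884 167.61  239.77 ] dir [-0.762 -0.648] ext -81.79698079027594 74
[... 1108 characters left out ...]
 19.641000469109233 mid [552.607 213.328] z [22.097 38.753 43.91 ]
rect ((576.8323974609375, -259.249267578125), (247.5602569580078, 248.24000549316406), 80.03872680664062)
side spice 635 c [561.133 538.994  50.184] dir [0.294 0.956] ext -102.31970394667462 94.26830025840766 thick 50.87756110819236 mid [559.949 535.147] z [40.33  47.962 65.843]
side big 766 c [382.505 160.987 218.459] dir [-0.77  -0.638] ext -80.20588136394235 69.99410330068227 thick 4.334066400316412 mid [386.436 164.244] z [153.847 223.579 262.318]
side white 473 c [485.178 -10.638 183.011] dir [-0.104  0.995] ext -65.7601193317854 75.59360630601086 thick 3.7039886376809683 mid [484.665  -5.748] z [151.146 185.438 204.09 ]
```

Run:
```python
import cv2
a=cv2.imread("pics/top0.png")[140:260,220:460]
b=cv2.imread("pics/side0.png")[90:310,220:440]
a=cv2.resize(a,(800,400),interpolation=cv2.INTER_CUBIC)
cv2.imwrite("pics/c1.png",a)
```

```text
(no output)
```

View pics/c1.png

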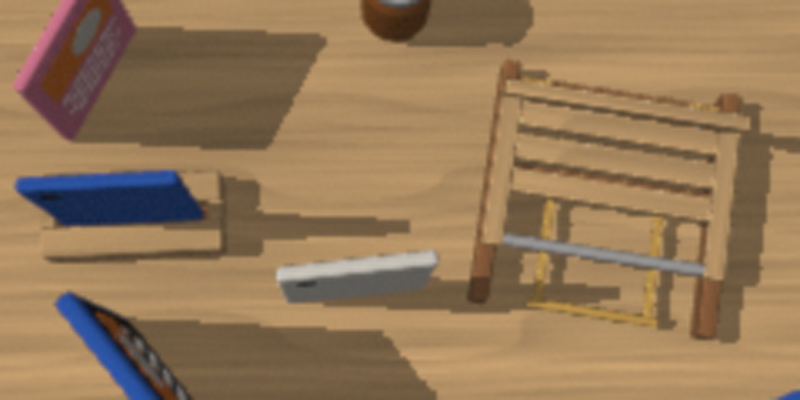

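{"op": "send_rows", "data": {"targets": [{"offset": [0, 0, 4], "spin": 0}, {"offset": [1, -3, 8], "spin": -0.1}, {"offset": [3, -6, 11], "spin": -0.2}, {"offset": [28, -72, 11], "spin": -1.28}, {"offset": [28, -72, 11], "spin": -1.28}, {"offset": [28, -72, 11], "spin": -1.28}, {"offset": [28, -72, 11], "spin": -1.28}, {"offset": [28, -72, 11], "spin": -1.28}], "grip": 0.45}}

```text
time_s: 1.77
eef_pos: [334.6, 221.7, 334.8]
ee_rot: [0.0, 0.604, 0.797, 0.0]
force: [0.8, -0.1, 0.4]
grip_width: 0.45
grip_force: 0.0
```

{"op": "send_rows", "data": {"targets": [{"offset": [18, -46.5, 0], "spin": -0.455}, {"offset": [18, -46.5, 0], "spin": -0.455}, {"offset": [18, -46.5, 0], "spin": -0.455}, {"offset": [18, -46.5, 0], "spin": -0.455}, {"offset": [18, -46.5, 0], "spin": -0.455}, {"offset": [18, -46.5, 0], "spin": -0.455}, {"offset": [18, -46.5, -2], "spin": -0.455}, {"offset": [18, -46.5, -5], "spin": -0.455}]}}

```text
time_s: 2.43
eef_pos: [455.1, -88.7, 322.9]
ee_rot: [0.001, 0.766, 0.642, 0.001]
force: [2.1, 0.1, 0.9]
grip_width: 0.451
grip_force: 0.0
```

```bash
python3 -c "
from h import *
s=ctrl.sense();print(s['eef_pos'],s['ee_rot'],s['joints'],s['time_s'])"
```

```text
[455.077 -88.707 322.945] [0.001 0.766 0.642 0.001] [-0.446  0.121  1.499  0.     1.518 -0.271] 2.4333
```

{"op": "send_rows", "data": {"targets": [{"offset": [5.8, -15.0, -3], "spin": 0}, {"offset": [5.8, -15.0, -6], "spin": 0}, {"offset": [5.8, -15.0, -9], "spin": 0}, {"offset": [5.8, -15.0, -12.5], "spin": 0}, {"offset": [5.8, -15.0, -16], "spin": 0}, {"offset": [5.8, -15.0, -17], "spin": 0}, {"offset": [5.8, -15.0, -17], "spin": 0}]}}

```text
time_s: 3.02
eef_pos: [510.2, -236.0, 145.3]
ee_rot: [-0.005, 0.767, 0.642, -0.001]
force: [-0.7, 0.5, 0.0]
grip_width: 0.448
grip_force: 0.0
```

```bash
cat >> h.py <<'E'
from scipy.spatial.transform import Rotation as Rot
def pose():
    s=ctrl.sense();q=s["ee_rot"];T=np.eye(4);T[:3,:3]=Rot.from_quat([q[1],q[2],q[3],q[0]]).as_matrix();T[:3,3]=s["eef_pos"]
    y=T[:3,1];a=(np.arctan2(y[1],y[0])+np.pi/2)%np.pi-np.pi/2
    return s,T,a
def wproj(T,p):
    c=ctrl.calibration("wrist");M=T@np.array(c["mount"]);q=np.linalg.inv(M)@np.append(p,1)
    th=np.arctan2(np.hypot(q[0],q[1]),q[2]);ph=np.arctan2(q[1],q[0])
    return c["cx"]+c["fx"]*th*np.cos(ph),c["cy"]+c["fy"]*th*np.sin(ph)
def wcloud(T,d):
    c=ctrl.calibration("wrist");M=T@np.array(c["mount"])
    v,u=np.mgrid[:400,:640];x=(u-c["cx"])/c["fx"];y=(v-c["cy"])/c["fy"];r=np.hypot(x,y);k=np.tan(np.minimum(r,1.5))/np.maximum(r,1e-9)
    P=np.stack([x*k*d,y*k*d,d],-1);return P@M[:3,:3].T+M[:3,3]
def snap(name):
    s,T,a=pose();im,d=ctrl.capture("wrist");cv2.imwrite(f"pics/{name}.png",im[:,:,::-1]);np.save(f"pics/{name}.npy",d)
    print("t",s["time_s"],"tcp",s["eef_pos"],"yaw",a,"F",s["force"],"j",s["joints"]);return T,im,d
E
python3 - <<'E'
from h import *
T,im,d=snap("w1")
for q in("panel_bar","stay_bar"):
    print(q,[(np.round(r["uv"]),round(r["conf"],2)) for r in ctrl.place_of("wrist",q)[:2]])
print("exp bar",wproj(T,[515,-248,43]),"stay",wproj(T,[460.6,-238.5,20]))
P=wcloud(T,d);hsv=cv2.cvtColor(im,cv2.COLOR_RGB2HSV)
m=(d>0)&(abs(P[...,0]-515)<60)&(abs(P[...,1]+248)<130)&(P[...,2]>36)&(P[...,2]<60)&(hsv[...,1]<50)
Q=P[m][:,:2];c=Q.mean(0);w,V=np.linalg.eigh(np.cov((Q-c).T));a=V[:,1];e=(Q-c)@a;print(len(Q),c,a,c+a*(e.min()+e.max())/2,e.max()-e.min(),P[m][:,2].mean())
E
```

```text
t 3.0167 tcp [ 510.152 -236.018  145.339] yaw -0.17656124135574203 F [-0.653  0.544  0.024] j [-0.642  0.478  1.493 -0.     1.183 -0.465]
panel_bar [(array([330., 208.]), 0.84)]
stay_bar [(array([267., 203.]), 0.79)]
exp bar (np.float64(328.6251569206382), np.float64(209.89914339919838)) stay (np.float64(267.9197013722732), np.float64(201.8050706769014))
3048 [ 518.561 -235.946] [0.172 0.985] [ 516.563 -247.358] 198.7200332243525 49.174189237929
```

View pics/w1.png

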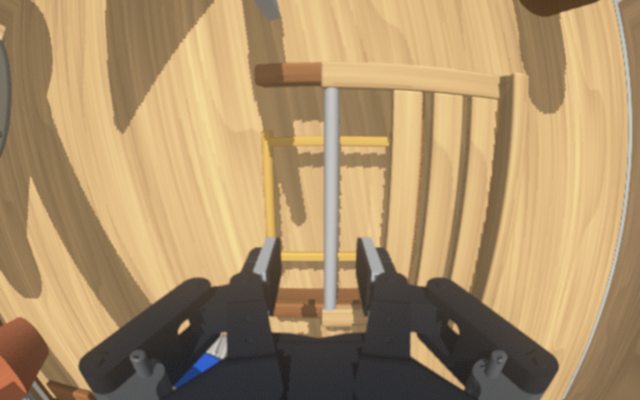

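The wrist view shows the bar between the fingers, centred at about (330,205). The stay's crossbar is at (267,200). I'll descend on the bar and grip it.

{"op": "send_rows", "data": {"targets": [{"offset": [0.6, -1.1, -3], "spin": 0}, {"offset": [0.6, -1.1, -6], "spin": 0}, {"offset": [0.6, -1.1, -9], "spin": 0}, {"offset": [0.6, -1.1, -11], "spin": 0}, {"offset": [0.6, -1.1, -12], "spin": 0}, {"offset": [0.6, -1.1, -12], "spin": 0}]}}

```text
time_s: 3.67
eef_pos: [518.9, -247.0, 32.7]
ee_rot: [0.0, 0.766, 0.643, 0.0]
force: [-0.0, -0.0, -0.3]
grip_width: 0.452
grip_force: 0.0
```

{"op": "send_rows", "data": {"targets": [{"offset": [0, 0, 0], "spin": 0}, {"offset": [0, 0, 0], "spin": 0}, {"offset": [0, 0, 0], "spin": 0}, {"offset": [0, 0, 0], "spin": 0}, {"offset": [0, 0, 0], "spin": 0}], "grip": 0.08, "squeeze": 20}}

```text
time_s: 4.08
eef_pos: [517.8, -247.5, 34.4]
ee_rot: [-0.0, 0.766, 0.643, -0.001]
force: [-11.1, 1.5, 10.4]
grip_width: 0.13
grip_force: 22.8
```

{"op": "send_rows", "data": {"targets": [{"offset": [0, 0, 0], "spin": 0}, {"offset": [-0.1, 0, -1.0], "spin": 0}, {"offset": [-0.1, 0, -1.0], "spin": 0}], "grip": 0.3}}

```text
time_s: 4.33
eef_pos: [517.2, -247.1, 21.3]
ee_rot: [-0.0, 0.766, 0.643, 0.0]
force: [0.6, 0.1, -0.8]
grip_width: 0.302
grip_force: 0.0
```

{"op": "send_rows", "data": {"targets": [{"offset": [0, 0, 0], "spin": 0}, {"offset": [0, 0, 0], "spin": 0}, {"offset": [0, 0, 0], "spin": 0}, {"offset": [0, 0, 0], "spin": 0}], "grip": 0.08, "squeeze": 25}}

```text
time_s: 4.67
eef_pos: [517.6, -247.2, 22.0]
ee_rot: [0.0, 0.766, 0.643, 0.0]
force: [2.1, -0.5, -2.9]
grip_width: 0.129
grip_force: 24.3
```

Run:
```python
from h import *
s,T,a=pose();print(s['eef_pos'],a,s['force'])
X=np.array([np.cos(-.173),np.sin(-.173)])
for th in np.arange(0,1.56,.1).tolist()+[1.52]:
    bx=-152*np.cos(th)+3.5*np.sin(th)+152; bz=152*np.sin(th)+3.5*np.cos(th)-3.5
    print(round(th,2),np.round(np.r_[X*bx,bz]/10,1).tolist())
```

```text
[ 517.632 -247.23    21.995] -0.1749837193375845 [ 2.054 -0.486 -2.875]
0.0 [0.0, -0.0, 0.0]
0.1 [0.1, -0.0, 1.5]
0.2 [0.4, -0.1, 3.0]
0.3 [0.8, -0.1, 4.5]
0.4 [1.3, -0.2, 5.9]
0.5 [2.0, -0.3, 7.2]
0.6 [2.8, -0.5, 8.5]
0.7 [3.7, -0.7, 9.7]
0.8 [4.8, -0.8, 10.8]
0.9 [5.9, -1.0, 11.8]
1.0 [7.2, -1.3, 12.6]
1.1 [8.5, -1.5, 13.4]
1.2 [9.9, -1.7, 13.9]
1.3 [11.3, -2.0, 14.4]
1.4 [12.8, -2.2, 14.7]
1.5 [14.3, -2.5, 14.8]
1.52 [14.6, -2.5, 14.8]
```

{"op": "send_rows", "data": {"targets": [{"offset": [0.1, 0, 1.5], "spin": 0}, {"offset": [0.4, -0.1, 3.0], "spin": 0}, {"offset": [0.8, -0.1, 4.5], "spin": 0}, {"offset": [1.3, -0.2, 5.9], "spin": 0}, {"offset": [2.0, -0.3, 7.2], "spin": 0}, {"offset": [2.8, -0.5, 8.5], "spin": 0}, {"offset": [3.7, -0.7, 9.7], "spin": 0}, {"offset": [3.7, -0.7, 9.7], "spin": 0}]}}

```text
time_s: 5.33
eef_pos: [554.5, -253.7, 121.6]
ee_rot: [-0.001, 0.766, 0.643, -0.0]
force: [-13.0, 5.9, 10.7]
grip_width: 0.128
grip_force: 25.5
```

{"op": "send_rows", "data": {"targets": [{"offset": [1.0, -0.1, 1.2], "spin": 0}, {"offset": [2.1, -0.3, 2.2], "spin": 0}, {"offset": [3.4, -0.6, 3.1], "spin": 0}, {"offset": [4.7, -0.8, 3.9], "spin": 0}, {"offset": [6.1, -1.0, 4.4], "spin": 0}, {"offset": [7.5, -1.3, 4.9], "spin": 0}, {"offset": [9.0, -1.5, 5.2], "spin": 0}, {"offset": [9.0, -1.5, 5.2], "spin": 0}]}}

```text
time_s: 6.0
eef_pos: [646.1, -269.9, 172.3]
ee_rot: [0.002, 0.766, 0.643, 0.0]
force: [-2.2, 0.6, 8.6]
grip_width: 0.131
grip_force: 25.7
```

{"op": "send_rows", "data": {"targets": [{"offset": [0.8, -0.1, 0.1], "spin": 0}, {"offset": [1.4, -0.2, 0.1], "spin": 0}, {"offset": [1.4, -0.2, 0.1], "spin": 0}, {"offset": [1.4, -0.2, 0.1], "spin": 0}]}}

```text
time_s: 6.33
eef_pos: [658.5, -272.0, 173.2]
ee_rot: [0.001, 0.766, 0.643, -0.0]
force: [-0.7, -2.5, 5.9]
grip_width: 0.132
grip_force: 25.8
```

{"op": "send_rows", "data": {"targets": [{"offset": [0, 0, 0], "spin": 0}, {"offset": [0, 0, 0], "spin": 0}, {"offset": [0, 0, 2], "spin": 0}, {"offset": [0, 0, 5], "spin": 0}, {"offset": [0, 0, 8], "spin": 0}, {"offset": [-3, 0.5, 10], "spin": 0}, {"offset": [-7, 1.2, 11], "spin": 0}, {"offset": [-11, 1.9, 11], "spin": 0}], "grip": 0.4}}

```text
time_s: 7.0
eef_pos: [547.5, -252.0, 283.5]
ee_rot: [0.002, 0.766, 0.643, 0.0]
force: [1.3, -0.4, 1.5]
grip_width: 0.404
grip_force: 0.0
```

Run:
```python
from h import *
s,T,a=pose();print(s['eef_pos'],a,s['force'],s['time_s'])
im,d=ctrl.capture("side");cv2.imwrite("pics/s2.png",im[:,:,::-1]);np.save("pics/s2.npy",d)
P=cloud("side",d);hsv=cv2.cvtColor(im,cv2.COLOR_RGB2HSV)
for q in("panel_bar","stay_bar","panel_hinge"):
    print(q,[(np.round(r["uv"]),round(r["conf"],2),world("side",d,*r["uv"])) for r in ctrl.place_of("side",q)[:2]])
```

```text
[ 547.539 -251.98   283.476] -0.17436568611583914 [ 1.323 -0.425  1.549] 7.0
panel_bar [(array([403., 212.]), 0.97, array([ 650.856, -286.67 ,  198.943]))]
stay_bar [(array([338., 266.]), 0.61, array([ 466.738, -239.748,   25.042]))]
panel_hinge [(array([399., 242.]), 0.73, array([ 671.017, -278.454,   32.385]))]
```

View pics/s2.png

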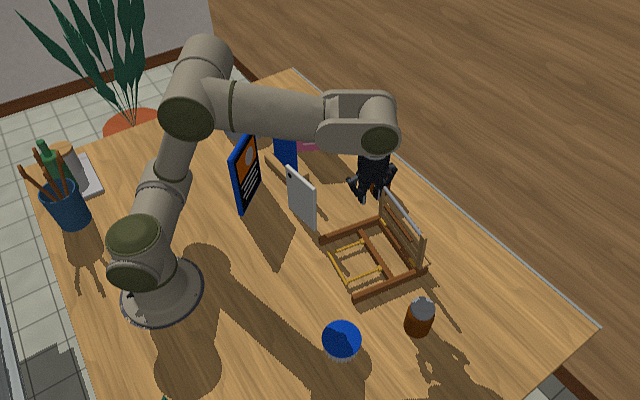

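{"op": "send_rows", "data": {"targets": [{"offset": [-3, 0.5, -3], "spin": 0}, {"offset": [-6, 1, -6], "spin": 0}, {"offset": [-8.5, 1.4, -10], "spin": 0}, {"offset": [-8.5, 1.4, -14], "spin": 0}, {"offset": [-8.5, 1.4, -18], "spin": 0}, {"offset": [-8.5, 1.4, -21], "spin": 0}, {"offset": [-8.5, 1.4, -22], "spin": 0}, {"offset": [-8.5, 1.4, -22], "spin": 0}]}}

```text
time_s: 7.87
eef_pos: [463.6, -238.1, 60.1]
ee_rot: [-0.002, 0.766, 0.643, -0.0]
force: [-0.4, 0.1, -1.0]
grip_width: 0.398
grip_force: 0.0
```

Run:
```python
from h import *
T,im,d=snap("w2")
print([(np.round(r["uv"]),round(r["conf"],2)) for r in ctrl.place_of("wrist","stay_bar")[:2]])
print("exp",wproj(T,[462.4,-237.8,20]))
P=wcloud(T,d);hsv=cv2.cvtColor(im,cv2.COLOR_RGB2HSV)
X=np.array([np.cos(-.174),np.sin(-.174)])
m=(d>0)&(abs((P[...,:2]-[462,-238])@X)<20)&(abs((P[...,:2]-[462,-238])@[-X[1],X[0]])<45)&(P[...,2]>15)&(P[...,2]<32)&(hsv[...,1]>100)
Q=P[m];c=Q.mean(0);w,V=np.linalg.eigh(np.cov((Q[:,:2]-c[:2]).T));print(len(Q),c,V[:,1],Q[:,2].max())
```

```text
t 7.8667 tcp [ 463.598 -238.08    60.06 ] yaw -0.17477574695872922 F [-0.448  0.125 -1.01 ] j [-0.7    0.509  1.703  0.     0.933 -0.525]
[(array([315., 226.]), 0.58)]
exp (np.float64(317.8538806716106), np.float64(224.76381285276017))
2120 [ 462.611 -235.245   24.612] [0.173 0.985] 28.118007628811057
```

{"op": "send_rows", "data": {"targets": [{"offset": [-0.1, 0, -2.5], "spin": 0}, {"offset": [-0.1, 0, -4.5], "spin": 0}, {"offset": [-0.1, 0, -5.1], "spin": 0}, {"offset": [-0.1, 0, -5.1], "spin": 0}]}}

```text
time_s: 8.3
eef_pos: [463.1, -238.6, 11.6]
ee_rot: [0.0, 0.766, 0.643, 0.0]
force: [0.7, 0.7, -0.0]
grip_width: 0.399
grip_force: 0.0
```

{"op": "send_rows", "data": {"targets": [{"offset": [0, 0, 0], "spin": 0}, {"offset": [0, 0, 0], "spin": 0}, {"offset": [0, 0, 0], "spin": 0}, {"offset": [0, 0, 0], "spin": 0}, {"offset": [0, 0, 0], "spin": 0}], "grip": 0.05, "squeeze": 20}}

```text
time_s: 8.72
eef_pos: [462.9, -238.9, 12.7]
ee_rot: [0.001, 0.766, 0.643, -0.0]
force: [-3.2, 0.6, 5.5]
grip_width: 0.106
grip_force: 21.8
```

Run:
```python
from h import *
s,T,a=pose();print(s['eef_pos'],a,s['force'])
X=np.array([np.cos(-.174),np.sin(-.174)])
for th in np.arange(0,1.86,.15).tolist():
    print(round(th,2),np.round(np.r_[X*(108-108*np.cos(th)),108*np.sin(th)]/10,1).tolist())
```

```text
[ 462.933 -238.904   12.733] -0.17477190379432517 [-3.152  0.622  5.509]
0.0 [0.0, -0.0, 0.0]
0.15 [0.1, -0.0, 1.6]
0.3 [0.5, -0.1, 3.2]
0.45 [1.1, -0.2, 4.7]
0.6 [1.9, -0.3, 6.1]
0.75 [2.9, -0.5, 7.4]
0.9 [4.0, -0.7, 8.5]
1.05 [5.3, -0.9, 9.4]
1.2 [6.8, -1.2, 10.1]
1.35 [8.3, -1.5, 10.5]
1.5 [9.9, -1.7, 10.8]
1.65 [11.5, -2.0, 10.8]
1.8 [13.1, -2.3, 10.5]
```

{"op": "send_rows", "data": {"targets": [{"offset": [0.1, 0, 1.5], "spin": 0}, {"offset": [0.5, -0.1, 3.0], "spin": 0}, {"offset": [1.1, -0.2, 4.5], "spin": 0}, {"offset": [1.9, -0.3, 5.8], "spin": 0}, {"offset": [2.9, -0.5, 7.1], "spin": 0}, {"offset": [4.0, -0.7, 8.2], "spin": 0}, {"offset": [5.3, -0.9, 9.1], "spin": 0}, {"offset": [6.8, -1.2, 9.8], "spin": 0}]}}

```text
time_s: 9.38
eef_pos: [530.3, -250.8, 114.1]
ee_rot: [0.001, 0.766, 0.643, -0.001]
force: [-5.6, 3.4, 15.4]
grip_width: 0.105
grip_force: 22.6
```

{"op": "send_rows", "data": {"targets": [{"offset": [1.5, -0.3, 0.4], "spin": 0}, {"offset": [3.1, -0.5, 0.6], "spin": 0}, {"offset": [4.7, -0.8, 0.6], "spin": 0}, {"offset": [6.3, -1.1, 0.3], "spin": 0}, {"offset": [6.3, -1.1, 0.3], "spin": 0}, {"offset": [6.3, -1.1, 0.3], "spin": 0}]}}

```text
time_s: 9.88
eef_pos: [595.8, -262.1, 115.3]
ee_rot: [0.004, 0.766, 0.643, 0.001]
force: [2.8, 0.5, 7.9]
grip_width: 0.11
grip_force: 23.5
```

{"op": "send_rows", "data": {"targets": [{"offset": [0, 0, 0], "spin": 0}, {"offset": [0, 0, 0.5], "spin": 0}, {"offset": [0.4, 0, 2], "spin": 0}, {"offset": [0.2, 0, 5], "spin": 0}, {"offset": [0, 0, 9], "spin": 0}, {"offset": [0, 0, 13], "spin": 0}, {"offset": [2, -0.3, 16], "spin": 0}, {"offset": [6.2, -1, 16], "spin": 0}], "grip": 0.4}}

```text
time_s: 10.55
eef_pos: [649.4, -271.0, 283.5]
ee_rot: [0.007, 0.767, 0.642, 0.002]
force: [1.2, -0.4, 1.2]
grip_width: 0.399
grip_force: 0.0
```

Run:
```python
from h import *
s,T,a=pose();print(s['eef_pos'],a,s['force'],s['time_s'])
im,d=ctrl.capture("side");cv2.imwrite("pics/s3.png",cv2.resize(im[150:330,280:480,::-1],(800,720))[:600]);np.save("pics/s3.npy",d)
for q in("panel_bar","stay_bar","panel_hinge"):
    print(q,[(np.round(r["uv"]),round(r["conf"],2),world("side",d,*r["uv"])) for r in ctrl.place_of("side",q)[:2]])
O=np.array([567.8,-256.3]);X=np.array([np.cos(-.174),np.sin(-.174)])
print("exp stay",proj("side",np.r_[O+X*56.5,112.6]))
T,im,d=snap("w3");P=wcloud(T,d);hsv=cv2.cvtColor(im,cv2.COLOR_RGB2HSV)
m=(d>0)&(P[...,2]>185)&(P[...,2]<215)&(hsv[...,1]<60)&(abs(P[...,1]+270)<110)&(abs(P[...,0]-650)<50)
Q=P[m];print(len(Q),Q.mean(0) if len(Q) else "")
print([(np.round(r["uv"]),round(r["conf"],2)) for r in ctrl.place_of("wrist","panel_bar")[:2]],wproj(T,[658,-272,192]))
```

```text
[ 649.351 -271.041  283.49 ] -0.17616231864695608 [ 1.226 -0.369  1.188] 10.55
panel_bar [(array([403., 211.]), 0.71, array([ 653.644, -283.519,  197.024]))]
stay_bar [(array([368., 257.]), 0.68, array([ 571.257, -254.417,    5.616])), (array([387., 234.]), 0.59, array([ 665.853, -230.446,   27.902]))]
panel_hinge [(array([396., 240.]), 0.81, array([ 615.82 , -310.597,  120.384]))]
exp stay (np.float64(387.43457633450123), np.float64(230.55563085644303))
t 10.75 tcp [ 649.465 -270.428  271.319] yaw -0.17471752960506248 F [ 0.344  0.259 -0.484] j [-0.561  0.737  0.735 -0.     1.671 -0.386]
3716 [ 660.023 -260.144  197.456]
[(array([327., 202.]), 0.83)] (np.float64(330.98176475969353), np.float64(205.63913711926014))
```

View pics/s3.png

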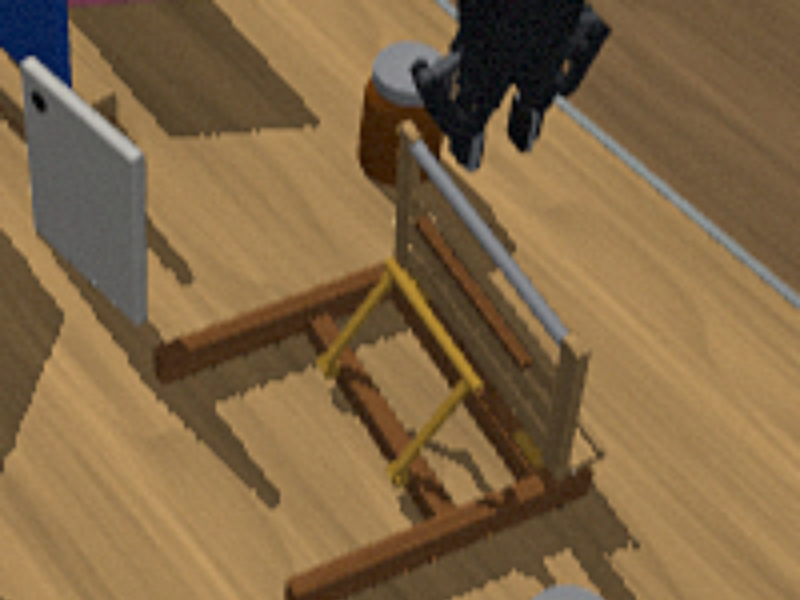

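The stay rests on its stop, leaning towards the panel, and the panel is upright. Next I'll grip the panel bar again and lower it onto the stay.

{"op": "send_rows", "data": {"targets": [{"offset": [0.8, -0.15, -2], "spin": 0}, {"offset": [0.8, -0.15, -5], "spin": 0}, {"offset": [0.8, -0.15, -8], "spin": 0}, {"offset": [0.8, -0.15, -9.6], "spin": 0}, {"offset": [0.8, -0.15, -9.6], "spin": 0}]}}

```text
time_s: 11.27
eef_pos: [655.2, -271.1, 173.2]
ee_rot: [-0.003, 0.766, 0.642, -0.001]
force: [-0.4, -0.3, -0.5]
grip_width: 0.401
grip_force: 0.0
```

{"op": "send_rows", "data": {"targets": [{"offset": [0, 0, 0], "spin": 0}, {"offset": [0, 0, 0], "spin": 0}, {"offset": [0, 0, 0], "spin": 0}, {"offset": [0, 0, 0], "spin": 0}], "grip": 0.08}}

```text
time_s: 11.6
eef_pos: [657.9, -272.4, 179.1]
ee_rot: [0.002, 0.766, 0.643, 0.001]
force: [-1.9, 0.3, 7.4]
grip_width: 0.13
grip_force: 21.1
```

{"op": "send_rows", "data": {"targets": [{"offset": [-0.7, 0.1, 0], "spin": 0}, {"offset": [-1.4, 0.25, -0.2], "spin": 0}, {"offset": [-2.1, 0.4, -0.3], "spin": 0}, {"offset": [-2.85, 0.5, -0.45], "spin": 0}, {"offset": [-3.6, 0.6, -0.7], "spin": 0}, {"offset": [-4.3, 0.75, -0.9], "spin": 0}, {"offset": [-5.0, 0.9, -1.2], "spin": 0}, {"offset": [-5.4, 0.95, -1.4], "spin": 0}]}}

```text
time_s: 12.27
eef_pos: [603.4, -262.8, 163.7]
ee_rot: [0.001, 0.766, 0.643, 0.0]
force: [-0.2, -0.7, 5.0]
grip_width: 0.129
grip_force: 21.3
```

{"op": "send_rows", "data": {"targets": [{"offset": [-0.3, 0.05, -0.15], "spin": 0}, {"offset": [-0.5, 0.1, -0.3], "spin": 0}, {"offset": [-0.7, 0.1, -0.4], "spin": 0}, {"offset": [-0.7, 0.1, -0.4], "spin": 0}]}}

```text
time_s: 12.6
eef_pos: [601.0, -262.4, 162.5]
ee_rot: [0.007, 0.766, 0.643, 0.004]
force: [19.1, -1.2, 10.5]
grip_width: 0.129
grip_force: 22.2
```

{"op": "send_rows", "data": {"targets": [{"offset": [0.3, 0, 0.1], "spin": 0}, {"offset": [0.3, 0, 0.1], "spin": 0}, {"offset": [0.3, 0, 2], "spin": 0}, {"offset": [0.3, 0, 6], "spin": 0}, {"offset": [0.3, 0, 10], "spin": 0}, {"offset": [0, 2, 14], "spin": 0}, {"offset": [-1, 6, 16], "spin": 0.02}, {"offset": [-2, 10, 16], "spin": 0.05}], "grip": 0.5}}

```text
time_s: 13.27
eef_pos: [577.9, -167.4, 321.5]
ee_rot: [0.003, 0.75, 0.661, 0.001]
force: [1.0, 0.2, 0.8]
grip_width: 0.502
grip_force: 0.0
```

{"op": "send_rows", "data": {"targets": [{"offset": [-0.3, 4, 0], "spin": 0.17}, {"offset": [-1.5, 36, 0], "spin": 0.17}, {"offset": [-1.5, 36, 0], "spin": 0.17}, {"offset": [-1.5, 36, 0], "spin": 0.17}, {"offset": [-1.5, 36, 0], "spin": 0.17}, {"offset": [-1.5, 36, 0], "spin": 0.17}, {"offset": [-1.5, 36, 0], "spin": 0.17}, {"offset": [-1.5, 36, 0], "spin": 0.17}]}}

```text
time_s: 13.93
eef_pos: [563.1, 166.4, 317.7]
ee_rot: [-0.0, 0.691, 0.723, -0.001]
force: [0.9, -0.4, -0.0]
grip_width: 0.5
grip_force: 0.0
```

Run:
```python
from h import *
s,T,a=pose();print(s['eef_pos'],a,s['force'],s['time_s'],s['joints'])
im,d=ctrl.capture("side");cv2.imwrite("pics/s4.png",cv2.resize(im[180:310,300:450,::-1],(690,598)));np.save("pics/s4.npy",d)
for q in("panel_bar","stay_bar","panel_hinge","panel_seat"):
    print(q,[(np.round(r["uv"]),round(r["conf"],2),world("side",d,*r["uv"])) for r in ctrl.place_of("side",q)[:2]])
im,d=ctrl.capture("top");np.save("pics/t4.npy",d);cv2.imwrite("pics/t4.png",im[:,:,::-1])
O=np.array([567.8,-256.3]);X=np.array([np.cos(-.174),np.sin(-.174)]);Y=np.array([-X[1],X[0]])
for n,f in(("top","t4"),("side","s4")):
    d=np.load(f"pics/{f}.npy");P=cloud(n,d);q=(P[...,:2]-O)@np.stack([X,Y],1)
    m=(d>0)&(abs(q[...,1])<95)&(q[...,0]>0)&(q[...,0]<130)&(P[...,2]>80)&(P[...,2]<200)
    xx=q[m][:,0];zz=P[m][:,2];print(n,len(xx),"z>170 mean x,z",xx[zz>172].mean(),zz[zz>172].mean(),zz.max())
    if n=="top":
        k=(zz<165);c,s=np.polyfit(zz[k],xx[k],1);print("slope",c,"angle",np.arctan2(1,-c),"x at z=100",c*100+s, "exp face@z100", 100+10/np.sin(1.09)-(60)/np.tan(1.09))
```

```text
[563.088 166.414 317.703] 0.044808914489907314 [ 0.933 -0.377 -0.01 ] 13.9333 [ 0.088  0.417  1.131 -0.     1.596  0.043]
panel_bar [(array([382., 221.]), 0.82, array([ 595.843, -265.736,  177.653])), (array([284., 170.]), 0.68, array([540.478, 193.535,  37.682]))]
stay_bar [(array([384., 232.]), 0.47, array([ 668.811, -212.07 ,   13.768]))]
panel_hinge [(array([397., 242.]), 0.6, array([ 581.661, -345.245,  176.847]))]
panel_seat [(array([393., 222.]), 0.88, array([ 692.572, -221.723,   57.262]))]
top 707 z>170 mean x,z 32.08085817196643 180.70168250351412 188.57700096332675
slope -0.3159111791202446 angle 1.2648067900832132 x at z=100 69.96556475562285 exp face@z100 79.9812957138363
side 442 z>170 mean x,z 31.731448410414615 182.48120609497343 188.71346419039295
```

View pics/s4.png

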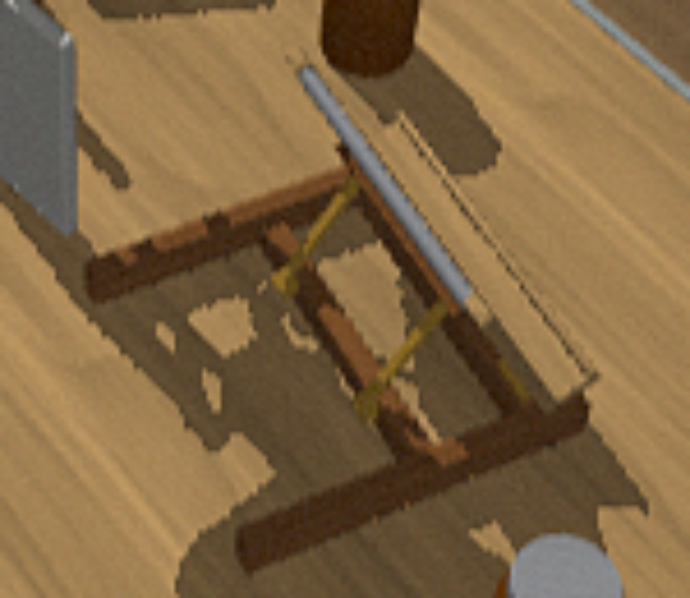

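The panel is propped: its bar is at stand x' of about 32 mm, as expected for 1.09 rad. Next I'll measure the tablet's top edge with the wrist camera.

```bash
cat > tab.py <<'E'
from h import *
import sys
T,im,d=snap(sys.argv[1]);P=wcloud(T,d)
m=(d>0)&(abs(P[...,0]-560)<60)&(abs(P[...,1]-215)<110)&(P[...,2]>199)&(P[...,2]<225)
Q=P[m];print(len(Q))
r=cv2.minAreaRect(Q[:,:2].astype(np.float32));print(r,Q[:,2].mean(),np.percentile(Q[:,2],[5,95]))
c=Q[:,:2].mean(0);w,V=np.linalg.eigh(np.cov((Q[:,:2]-c).T));a=V[:,1]*np.sign(V[1,1]);e=(Q[:,:2]-c)@a;print("c",c,"mid",c+a*(e.min()+e.max())/2,"len",np.ptp(e),"yaw",np.arctan2(-a[0],a[1]))
print([(np.round(r["uv"]),round(r["conf"],2)) for r in ctrl.place_of("wrist","tablet_center")[:3]])
E
python3 tab.py w4
```

```text
t 14.2333 tcp [563.903 163.585 317.643] yaw 0.043928438868866104 F [-0.034  1.122 -0.376] j [ 0.083  0.416  1.131 -0.     1.595  0.039]
2933
((564.6590576171875, 220.17498779296875), (14.863253593444824, 138.61183166503906), 2.3707275390625) 209.94075539957288 [206.88 211.76]
c [564.142 221.747] mid [564.206 220.154] len 138.613995826838 yaw 0.04034838788005297
[(array([440.,  99.]), 0.81), (array([261., 288.]), 0.73), (array([172., 160.]), 0.63)]
```

View pics/w4.png

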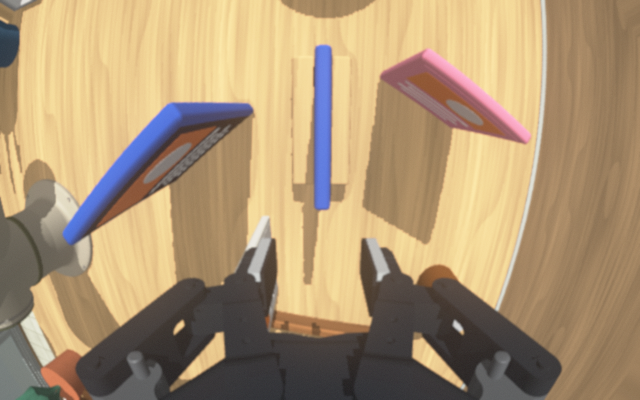

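The small blue tablet's top edge runs from (323,47) to (322,208). Its centre is (564.4, 220.2), top z is 210, and yaw is 0.041. I'll go down on it and grip.

{"op": "send_rows", "data": {"targets": [{"offset": [0, 3, 0], "spin": 0}, {"offset": [0, 5.6, -2], "spin": 0}, {"offset": [0, 5.6, -6], "spin": 0}, {"offset": [0, 5.6, -10], "spin": 0}, {"offset": [0, 5.6, -13], "spin": 0}, {"offset": [0, 5.6, -13.9], "spin": 0}, {"offset": [0, 5.6, -13.9], "spin": 0}, {"offset": [0, 5.6, -13.9], "spin": 0}]}}

```text
time_s: 15.0
eef_pos: [564.8, 220.1, 180.7]
ee_rot: [0.001, 0.691, 0.723, 0.001]
force: [0.2, 0.5, 0.8]
grip_width: 0.499
grip_force: 0.0
```

{"op": "send_rows", "data": {"targets": [{"offset": [0, 0, 0], "spin": 0}, {"offset": [0, 0, 0], "spin": 0}, {"offset": [0, 0, 0], "spin": 0}, {"offset": [0, 0, 0], "spin": 0}, {"offset": [0, 0, 0], "spin": 0}], "grip": 0.08, "squeeze": 45}}

```text
time_s: 15.42
eef_pos: [564.8, 220.6, 181.0]
ee_rot: [0.001, 0.691, 0.723, 0.001]
force: [-0.5, -0.3, 6.2]
grip_width: 0.151
grip_force: 46.0
```

{"op": "send_rows", "data": {"targets": [{"offset": [0, 0, 0.7], "spin": 0}, {"offset": [0, 0, 2], "spin": 0}, {"offset": [0, 0, 4], "spin": 0}, {"offset": [0, 0, 6.5], "spin": 0}, {"offset": [0, 0, 9.5], "spin": 0}, {"offset": [0, 0, 12], "spin": 0}, {"offset": [0.5, -1, 13.5], "spin": 0}, {"offset": [1.5, -3, 14], "spin": -0.02}]}}

```text
time_s: 16.08
eef_pos: [578.5, 192.1, 322.6]
ee_rot: [0.001, 0.697, 0.717, 0.002]
force: [0.2, 0.1, -4.3]
grip_width: 0.155
grip_force: 44.5
```

{"op": "send_rows", "data": {"targets": [{"offset": [1.2, -2.7, 0], "spin": -0.03}, {"offset": [2.5, -6, 0], "spin": -0.06}, {"offset": [3.7, -9, 0], "spin": -0.09}, {"offset": [4.9, -12, 0], "spin": -0.12}, {"offset": [6.1, -15, 0], "spin": -0.15}, {"offset": [7.3, -18, 0], "spin": -0.18}, {"offset": [8.5, -21, 0], "spin": -0.195}, {"offset": [9.7, -24, 0], "spin": -0.195}]}}

```text
time_s: 16.75
eef_pos: [675.9, -50.9, 319.0]
ee_rot: [-0.0, 0.765, 0.644, -0.0]
force: [0.8, -0.3, -3.3]
grip_width: 0.156
grip_force: 44.5
```

{"op": "send_rows", "data": {"targets": [{"offset": [1.2, -3, 0], "spin": 0}, {"offset": [1.7, -6, 0], "spin": 0}, {"offset": [1.7, -9, 0], "spin": 0}, {"offset": [1.5, -12, 0], "spin": 0}, {"offset": [1.2, -15, 0], "spin": 0}, {"offset": [0.8, -18, 0], "spin": 0}, {"offset": [0.4, -20.5, 0], "spin": 0}, {"offset": [0.2, -22, 0], "spin": 0}]}}

```text
time_s: 17.42
eef_pos: [676.8, -272.5, 318.4]
ee_rot: [-0.001, 0.765, 0.644, -0.001]
force: [-0.4, 0.2, -3.6]
grip_width: 0.155
grip_force: 44.5
```

Run:
```python
from h import *
s,T,a=pose();print(s['eef_pos'],a,s['force'],s['time_s'],s['joints'])
O=np.array([567.8,-256.3]);X=np.array([np.cos(-.174),np.sin(-.174)]);Y=np.array([-X[1],X[0]])
for n in("side","top"):
    im,d=ctrl.capture(n);np.save(f"pics/{n}5.npy",d);cv2.imwrite(f"pics/{n}5.png",im[:,:,::-1]);P=cloud(n,d)
    q=(P[...,:2]-O)@np.stack([X,Y],1)-[100,0]
    hsv=cv2.cvtColor(im,cv2.COLOR_RGB2HSV)
    m=(d>0)&(abs(q[...,0])<90)&(abs(q[...,1])<130)&(P[...,2]>100)&(hsv[...,0]>100)&(hsv[...,0]<130)&(hsv[...,1]>150)
    Q=np.c_[q[m],P[m][:,2]];print(n,len(Q),Q.min(0) if len(Q) else 0,Q.max(0) if len(Q) else 0,Q.mean(0))
T,im,d=snap("w5");P=wcloud(T,d);q=(P[...,:2]-O)@np.stack([X,Y],1)-[100,0]
hsv=cv2.cvtColor(im,cv2.COLOR_RGB2HSV)
m=(d>0)&(abs(q[...,0])<90)&(abs(q[...,1])<130)&(P[...,2]>330)&(P[...,2]<360)&(hsv[...,0]>100)&(hsv[...,0]<130)&(hsv[...,1]>150)
Q=np.c_[q[m],P[m][:,2]];print(len(Q),np.percentile(Q,[1,50,99],axis=0))
```

```text
[ 676.761 -272.498  318.354] -0.1726108349450617 [-0.373  0.246 -3.55 ] 17.4167 [-0.543  0.851  0.413 -0.001  1.879 -0.37 ]
side 1776 [-54.505 -70.727 150.204] [ 68.579  70.829 493.481] [  3.072 -11.833 261.159]
top 119 [ -0.302 -67.467 161.864] [ 10.868  68.222 349.524] [  2.637  57.507 243.096]
t 17.5167 tcp [ 676.872 -272.476  317.974] yaw -0.17379535888324948 F [-0.906  1.126 -4.131] j [-0.543  0.851  0.413 -0.001  1.879 -0.369]
5566 [[  3.501 -26.626 345.394]
 [  8.942  25.709 347.517]
 [ 15.332  70.072 348.991]]
```

{"op": "send_rows", "data": {"targets": [{"offset": [0.1, -0.15, -1.5], "spin": 0}, {"offset": [0.1, -0.15, -3.5], "spin": 0}, {"offset": [0.1, -0.15, -5.5], "spin": 0}, {"offset": [0.1, -0.15, -7], "spin": 0}, {"offset": [0.1, -0.15, -7.6], "spin": 0}, {"offset": [0.1, -0.15, -7.8], "spin": 0}, {"offset": [0.1, -0.15, -7.8], "spin": 0}]}}

```text
time_s: 18.15
eef_pos: [679.1, -270.3, 241.6]
ee_rot: [0.0, 0.764, 0.645, 0.0]
force: [-0.8, -0.7, -3.8]
grip_width: 0.155
grip_force: 44.4
```

Run:
```python
from h import *
s,T,a=pose();print(s['eef_pos'],a,s['force'],s['time_s'])
O=np.array([567.8,-256.3]);X=np.array([np.cos(-.174),np.sin(-.174)]);Y=np.array([-X[1],X[0]])
im,d=ctrl.capture("top");P=cloud("top",d);q=(P[...,:2]-O)@np.stack([X,Y],1)-[100,0]
cv2.imwrite("pics/t6.png",cv2.resize(im[110:230,340:480,::-1],(700,600)))
# nose / ledge: points in front of tablet
m=(d>0)&(abs(q[...,1])<110)&(q[...,0]>12)&(q[...,0]<60)&(P[...,2]>50)&(P[...,2]<85)
for lo,hi in((-110,-75),(-75,0),(0,75),(75,110)):
    k=m&(q[...,1]>lo)&(q[...,1]<hi);x=q[k][:,0];z=P[k][:,2];print(lo,hi,len(x),np.percentile(x,[5,50,95]) if len(x) else "",np.percentile(z,[5,50,95]) if len(x) else "")
```

```text
[ 679.122 -270.346  241.552] -0.16927804425335502 [-0.834 -0.702 -3.839] 18.15
-110 -75 0  
-75 0 0  
0 75 13 [14.794 26.704 31.715] [58.688 64.922 70.678]
75 110 78 [13.268 22.489 33.636] [54.918 62.004 72.213]
```

View pics/t6.png

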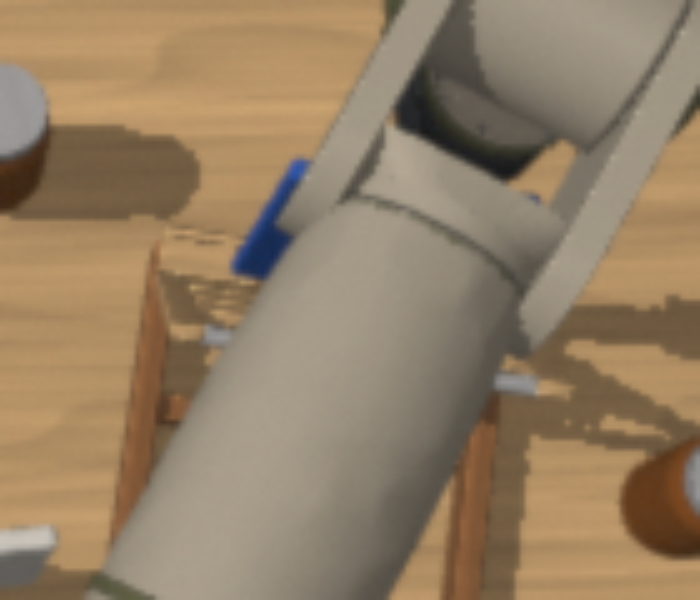

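{"op": "send_rows", "data": {"targets": [{"offset": [0, -0.1, -0.2], "spin": 0}, {"offset": [0, -0.2, -0.4], "spin": 0}, {"offset": [0, -0.2, -0.6], "spin": 0}, {"offset": [0, -0.2, -0.7], "spin": 0}, {"offset": [0, -0.2, -0.7], "spin": 0}]}}

```text
time_s: 18.62
eef_pos: [678.8, -273.0, 233.6]
ee_rot: [-0.0, 0.765, 0.644, -0.0]
force: [-0.2, -0.1, -4.0]
grip_width: 0.154
grip_force: 44.4
```

```bash
cat > st.py <<'E'
from h import *
s,T,a=pose();print(s['eef_pos'],a,s['force'],s['time_s'])
O=np.array([567.8,-256.3]);X=np.array([np.cos(-.174),np.sin(-.174)]);Y=np.array([-X[1],X[0]])
print("tcp x',y'",(s['eef_pos'][:2]-O)@np.stack([X,Y],1)-[100,0])
im,d=ctrl.capture("side");P=cloud("side",d);q=(P[...,:2]-O)@np.stack([X,Y],1)-[100,0]
hsv=cv2.cvtColor(im,cv2.COLOR_RGB2HSV)
m=(d>0)&(abs(q[...,0])<150)&(abs(q[...,1])<130)&(P[...,2]>60)&(P[...,2]<300)&(hsv[...,0]>100)&(hsv[...,0]<130)&(hsv[...,1]>150)
Q=np.c_[q[m],P[m][:,2]]
A=np.c_[Q[:,1],Q[:,2],np.ones(len(Q))];k=np.ones(len(Q),bool)
for _ in range(5):
    c=np.linalg.lstsq(A[k],Q[k,0],rcond=None)[0];k=abs(Q[:,0]-A@c)<6
print(len(Q),"y'",np.percentile(Q[k,1],[.5,99.5]),"z",np.percentile(Q[k,2],[.5,99.5]),"x=a y+b z+c",c,"tilt",np.arctan(-c[1]))
E
python3 st.py
```

```text
[ 678.81  -272.967  233.641] -0.1700904176767668 [-0.207 -0.146 -4.028] 18.6167
tcp x',y' [12.219  2.803]
1470 y' [-69.418  67.384] z [ 70.545 266.205] x=a y+b z+c [-0.012  0.004  3.937] tilt -0.004112032330943224
```

{"op": "send_rows", "data": {"targets": [{"offset": [0, 0, -0.1], "spin": 0}, {"offset": [0, 0, -0.2], "spin": 0}, {"offset": [0, 0, -0.3], "spin": 0}, {"offset": [0, 0, -0.3], "spin": 0}]}}

```text
time_s: 19.0
eef_pos: [678.9, -273.0, 231.4]
ee_rot: [0.0, 0.765, 0.645, 0.0]
force: [-0.4, 0.8, -1.4]
grip_width: 0.154
grip_force: 44.9
```

{"op": "send_rows", "data": {"targets": [{"offset": [0, 0, -0.1], "spin": 0}, {"offset": [0, 0, -0.2], "spin": 0}, {"offset": [0, 0, -0.2], "spin": 0}]}}

```text
time_s: 19.25
eef_pos: [679.3, -273.0, 230.2]
ee_rot: [0.001, 0.765, 0.645, 0.001]
force: [0.4, 1.2, 4.4]
grip_width: 0.156
grip_force: 45.7
```

The force went from -4 N to +4 N, so the tablet is touching the ledge. Next I'll loosen the fingers slightly and let it lean back with the rear finger supporting it.

{"op": "send_rows", "data": {"targets": [{"offset": [0, 0, 0], "spin": 0}, {"offset": [0, 0, 0], "spin": 0}, {"offset": [-0.3, 0.05, 0], "spin": 0}, {"offset": [-0.5, 0.1, 0], "spin": 0}], "grip": 0.23, "squeeze": 20}}

```text
time_s: 19.58
eef_pos: [673.5, -272.0, 228.5]
ee_rot: [-0.0, 0.765, 0.644, -0.0]
force: [-0.4, -0.7, 0.3]
grip_width: 0.234
grip_force: 0.1
```

{"op": "send_rows", "data": {"targets": [{"offset": [-0.3, 0.05, 0], "spin": 0}, {"offset": [-0.6, 0.1, 0], "spin": 0}, {"offset": [-0.9, 0.15, 0], "spin": 0}, {"offset": [-1.1, 0.2, 0], "spin": 0}, {"offset": [-1.1, 0.2, 0], "spin": 0}], "grip": 0.27}}

```text
time_s: 20.0
eef_pos: [662.5, -269.9, 229.2]
ee_rot: [0.0, 0.765, 0.644, -0.0]
force: [-0.5, -0.6, 0.3]
grip_width: 0.275
grip_force: 0.2
```

```bash
python3 st.py
```

```text
[ 662.486 -269.92   229.226] -0.1701090233170668 [-0.506 -0.643  0.27 ] 20.0
tcp x',y' [-4.386  2.978]
1097 y' [-69.687  65.615] z [ 79.554 260.946] x=a y+b z+c [-0.014 -0.102 10.492] tilt 0.10179297946787084
```

{"op": "send_rows", "data": {"targets": [{"offset": [-0.35, 0.06, 0], "spin": 0}, {"offset": [-0.7, 0.12, -0.1], "spin": 0}, {"offset": [-1.05, 0.18, -0.15], "spin": 0}, {"offset": [-1.4, 0.24, -0.2], "spin": 0}, {"offset": [-1.7, 0.3, -0.25], "spin": 0}], "grip": 0.32}}

```text
time_s: 20.47
eef_pos: [645.4, -266.9, 226.4]
ee_rot: [-0.0, 0.765, 0.645, -0.0]
force: [-0.1, 0.2, -1.1]
grip_width: 0.321
grip_force: 0.2
```

{"op": "send_rows", "data": {"targets": [{"offset": [-0.35, 0.06, -0.1], "spin": 0}, {"offset": [-0.7, 0.12, -0.2], "spin": 0}, {"offset": [-1.05, 0.18, -0.3], "spin": 0}, {"offset": [-1.4, 0.24, -0.35], "spin": 0}, {"offset": [-1.65, 0.29, -0.4], "spin": 0}], "grip": 0.38}}

```text
time_s: 20.88
eef_pos: [629.0, -264.0, 222.4]
ee_rot: [-0.0, 0.765, 0.645, -0.0]
force: [-0.7, 0.1, -0.5]
grip_width: 0.383
grip_force: 0.3
```

```bash
python3 st.py
```

```text
[ 628.963 -263.993  222.408] -0.1700576278085184 [-0.742  0.129 -0.45 ] 20.8833
tcp x',y' [-38.429   3.011]
565 y' [-69.334  64.75 ] z [ 96.856 281.726] x=a y+b z+c [-0.025 -0.297 19.998] tilt 0.2883023086129618
```

{"op": "send_rows", "data": {"targets": [{"offset": [-0.35, 0.06, -0.1], "spin": 0}, {"offset": [-0.7, 0.12, -0.2], "spin": 0}, {"offset": [-1.05, 0.18, -0.35], "spin": 0}, {"offset": [-1.4, 0.24, -0.45], "spin": 0}, {"offset": [-1.7, 0.3, -0.55], "spin": 0}], "grip": 0.41}}

```text
time_s: 21.35
eef_pos: [611.9, -261.0, 216.8]
ee_rot: [-0.0, 0.765, 0.645, -0.0]
force: [0.1, 0.1, -0.5]
grip_width: 0.412
grip_force: 0.3
```

{"op": "send_rows", "data": {"targets": [{"offset": [-0.3, 0.05, -0.1], "spin": 0}, {"offset": [-0.6, 0.1, -0.25], "spin": 0}, {"offset": [-0.9, 0.15, -0.4], "spin": 0}, {"offset": [-1.2, 0.2, -0.5], "spin": 0}, {"offset": [-1.5, 0.26, -0.55], "spin": 0}, {"offset": [-1.6, 0.28, -0.55], "spin": 0}], "grip": 0.43}}

```text
time_s: 21.85
eef_pos: [596.0, -258.2, 211.4]
ee_rot: [0.0, 0.765, 0.644, 0.0]
force: [-0.3, -0.6, -0.0]
grip_width: 0.433
grip_force: 0.0
```

```bash
python3 st.py
python3 - <<'E'
from h import *
im,d=ctrl.capture("side");cv2.imwrite("pics/s7.png",cv2.resize(im[160:310,300:470,::-1],(680,600)))
E
```

```text
[ 596.046 -258.203  211.431] -0.1700801038041797 [-0.305 -0.594 -0.008] 21.85
tcp x',y' [-71.851   3.016]
318 y' [-71.5    49.048] z [ 64.238 277.237] x=a y+b z+c [ 0.011 -0.495 37.193] tilt 0.4599422859595919
```

View pics/s7.png

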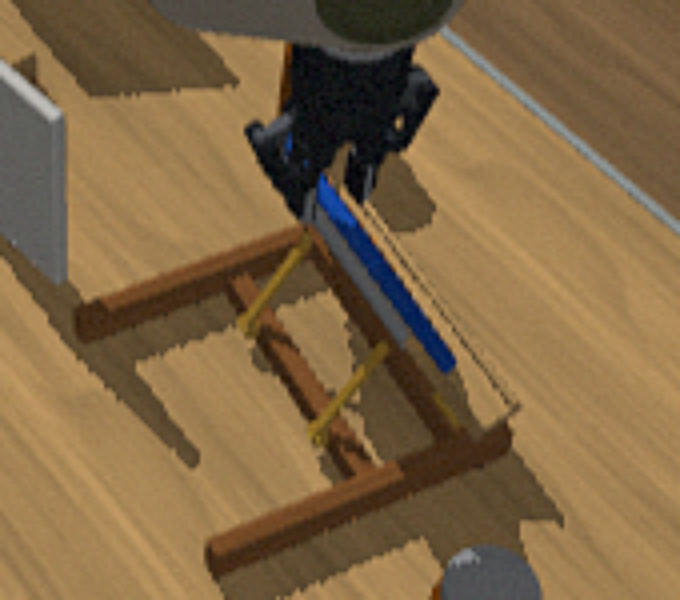

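{"op": "send_rows", "data": {"targets": [{"offset": [0, 0, 0], "spin": 0}, {"offset": [-0.4, 0.1, 0.7], "spin": 0}, {"offset": [-1.0, 0.2, 2], "spin": 0}, {"offset": [-2.0, 0.35, 4], "spin": 0}, {"offset": [-3.6, 0.6, 7], "spin": 0}, {"offset": [-5, 0.9, 10], "spin": 0}, {"offset": [-8, 1.4, 13], "spin": 0}, {"offset": [-12, 2, 15], "spin": 0}], "grip": 0.48}}

```text
time_s: 22.62
eef_pos: [479.7, -238.6, 363.0]
ee_rot: [0.002, 0.764, 0.645, 0.0]
force: [-0.1, -0.4, 0.5]
grip_width: 0.48
grip_force: 0.0
```

{"op": "send_rows", "data": {"targets": [{"offset": [-3, 3, 0], "spin": 0}, {"offset": [-6, 6, 0], "spin": 0}, {"offset": [-9, 9, 0], "spin": 0}, {"offset": [-11, 12, 0], "spin": 0}, {"offset": [-11, 15, 0], "spin": 0}, {"offset": [-11, 15, 0], "spin": 0}]}}

```text
time_s: 23.12
eef_pos: [368.9, -85.2, 361.7]
ee_rot: [0.002, 0.764, 0.646, 0.001]
force: [-0.3, -0.1, 0.3]
grip_width: 0.482
grip_force: 0.0
```

```bash
python3 st.py
python3 - <<'E'
from h import *
im,d=ctrl.capture("side")
a=cv2.resize(im[160:310,300:470,::-1],(400,353))
O=np.array([567.8,-256.3]);X=np.array([np.cos(-.174),np.sin(-.174)]);Y=np.array([-X[1],X[0]])
im,d=ctrl.capture("top");b=cv2.resize(im[130:260,330:480,::-1],(400,347))
cv2.imwrite("pics/f.png",np.hstack([a[:347],b]))
P=cloud("top",d);q=(P[...,:2]-O)@np.stack([X,Y],1)-[100,0]
n=q[...,0]*np.sin(1.09)+(P[...,2]-40)*np.cos(1.09);u=-q[...,0]*np.cos(1.09)+(P[...,2]-40)*np.sin(1.09)
m=(d>0)&(abs(q[...,1])<90)&(u>20)&(u<230)&(n>15)&(n<40)
A=np.c_[u[m],q[m][:,1],np.ones(m.sum())];print("screen n fit (expect 24, slopes 0)",np.linalg.lstsq(A,n[m],rcond=None)[0],np.median(n[m]),"u",np.percentile(u[m],[1,99]),"y'",np.percentile(q[m][:,1],[1,99]))
E
```

```text
[368.854 -85.208 361.654] -0.16729721260439168 [-0.277 -0.107  0.261] 23.1167
tcp x',y' [-325.562  134.066]
357 y' [-69.867  70.891] z [ 66.349 240.99 ] x=a y+b z+c [-0.028 -0.491 34.17 ] tilt 0.45661019156460303
screen n fit (expect 24, slopes 0) [-0.019 -0.006 26.324] 24.54516549337736 u [ 23.01  212.356] y' [-66.672  70.425]
```

View pics/f.png

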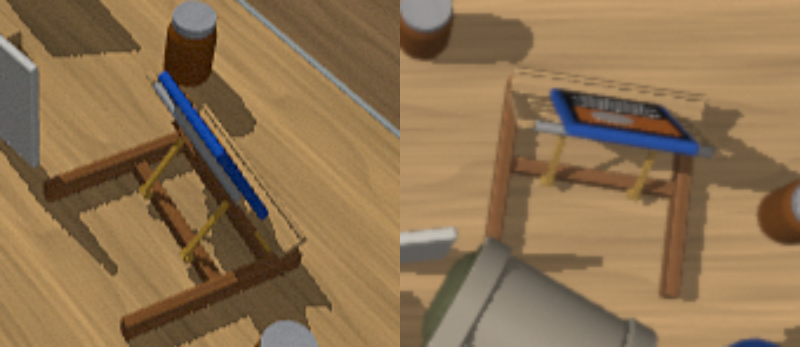

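The tablet stands centred on the ledge with the screen outwards. It lies flat on the panel: its screen is 24.5 mm out from the hinge plane (24 expected), with slopes below 0.02. The stay props the panel, and the arm is clear.

```bash
python3 -c "
from rig import ctrl
print(ctrl.finish_job())"
```

```text
the job is handed in; nothing more can be done
None
```

The stand is propped on its stay and the tablet leans flat against the panel, centred on the ledge, screen outwards; I handed the job in at about 23 s of the 72 s limit and got no verdict back.

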